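# Scan the job label, then counter-hold the hidden bolt head behind the bracket

### The job

Take the yellow barcode reader out of its cradle and hold it upright and still over the barcode label on the fixture's base plate, its window about 6 cm above the middle of the label, for two seconds; then stand it back upright in its cradle and let go. Next reach down into the gap behind the bracket, grip the hidden hex bolt head between the fingers, turn it against its spring until it is straight (red pointer upright at the white mark), and finish while still holding it there so that it cannot turn back. Do not disturb the blue parts bin, the grey solder reel or the flux jar.

Things in the scene. Friction and masses are not known exactly. Their poses are not given: they have to be found in the camera images.
- fixture: Fixture, fixed; origin on the bench under it, z up, x from the bracket's front to its back, y left seen from the front. Sizes mm: base plate x -110..90, y -110..110, 8 thick. Grey bracket plate x 4..8, y -75..75, top z 102, foot out to x -24; on its front, at y 0, a black drum (radius 24, z 51..99, out to x -8), nut and red pointer (to x -21). Dark heat sink x 52..86, y -75..75, top z 102
- gap_top (a point): Middle of the mouth of the gap between bracket and heat sink: at x 30, y 0, z 102 mm in the fixture's frame, straight above the bolt head's centre by 27 mm. The gap is 44 mm wide (x 8..52), 150 mm long (y), open at the top and both ends, and holds only the bolt
- head_c (a point): Centre of the brass hex bolt head, at x 30, y 0, z 75 mm in the fixture's frame. 24 mm across flats, 28 across corners, 14 thick along the bolt's axis (x), on an 18 mm thick round shank from the bracket. Its frame turns with the bolt: x is the bolt's axis, its +y and -y faces are two flats 24 mm apart, z points to the corner marked with a white dash (straight up when the joint is 0)
- bolt (a joint): Turn of the bolt, with its head and red pointer, about the fixture's +x axis, rad. 0 = straight: pointer upright at the white mark, two flats vertical, facing fixture +y and -y. Positive = clockwise seen from the bracket's front (pointer leans to fixture -y). Starts somewhere about 0.2 to 0.4; a spring (about 0.1 N m at 0) turns it back there when it is let go. Stops at -0.3 and 0.6
- label (a point): Middle of the white barcode label (36 x 60 mm) lying flat on the fixture's base plate in front of the bracket, 9 mm above the bench, at x -80, y 55 in the fixture's frame; z up, axes as the fixture's
- cradle: Black open tray that the reader stands in, fixed; outside 90 x 80 mm (its x, y), 16 mm high, walls and floor 5 mm thick. Origin on the bench under its centre, z up
- reader_c (a point): Point on the axis of the barcode reader, 60 mm above its underside; z points up along the reader. Loose, 122 mm tall, about 0.16 kg, stands window-down in the cradle: yellow head 56 x 44 mm (its x, y), from 0 to 38 mm up; above it a round black handle 30 mm in diameter from 50 to 118 mm up, to be gripped from above
- reader_window (a point): Centre of the reader's window, on its flat underside, 60 mm below reader_c; it looks straight down along the reader's axis. At the start 5 mm above the bench (on the cradle's floor)
- reader: The same reader; origin at the centre of its underside
- parts_bin: Bystander: blue parts bin 100 x 80 x 35 mm high, origin under its centre. Leave alone
- solder_reel: Bystander: grey reel, 52 mm in diameter, 36 mm high, origin under its centre. Leave alone
- flux_jar: Bystander: small jar with blue cap, 52 mm in diameter, 50 mm high, origin under its centre. Leave alone
Not all that is in view belongs to the job. Several things look just like the cradle: the one meant starts farthest to the robot's right.

How it is judged (in metres and radians):
On the way, in this order (a step that is already met when the one before it is completed fails the run):
1. the held reader stands upright and still over the label, window 30 to 100 mm above it and within 15 mm of its middle, for 1.7 s (horizontal distance between reader_window and label below 0.015 m and z of reader_window in the frame of label between 0.03 and 0.1 m and angle between reader_c's own z axis and vertical below 0.15 rad and linear speed of reader below 0.02 m/s and contact force between the fingers and reader above 1 N), for 1.7 s.
2. the reader stands upright in its cradle again, let go (x of reader_window in the frame of cradle between -0.022 and 0.022 m and y of reader_window in the frame of cradle between -0.022 and 0.022 m and z of reader_window in the frame of cradle between -0.005 and 0.009 m and angle between reader_c's own z axis and vertical below 0.08 rad and contact force between the fingers and reader below 0.1 N and linear speed of reader below 0.02 m/s), for 0.2 s.
At the end, for the whole second after the job is handed in: The fingers grip the bolt head (more than 3 N on it, grasp point within 22 mm of its centre) and hold it still and straight, within 0.08 rad (about 5 degrees) of the mark, against its spring; the reader stands upright (within 0.08 rad) on the cradle's floor, let go (all of step 2 and value of joint bolt between -0.08 and 0.08 rad and velocity of joint bolt between -0.05 and 0.05 rad/s and contact force between the fingers and bolt above 3 N and distance between the grasp point and head_c below 0.022 m); the arm keeps its last pose, push and grip.
It fails at once if the parts bin is moved by more than 15 mm (distance of parts_bin from where it was at the start of the episode above 0.015 m).
It fails at once if the solder reel is moved by more than 15 mm (distance of solder_reel from where it was at the start of the episode above 0.015 m).
It fails at once if the flux jar is moved by more than 15 mm (distance of flux_jar from where it was at the start of the episode above 0.015 m).
It also fails if it takes over 61 s, if anything falls off the work surface, if the arm or the gripper's body presses on something with over 40 N, if the wrist force passes 120 N, or if a joint passes its speed limit or range.

### The arm

A 6-joint arm with a two-finger parallel gripper is mounted at the origin on the work surface. World frame = base frame: x ahead of the robot, y to its left, z up, the work surface at z = 0. Lengths are in mm, angles in rad, forces in N, time in s.
With the tool pointing down it reaches from about 300 to 775 mm from the base axis. Payload 14.6 kg.
Tool frame: the origin (TCP) lies on the front face of the gripper's body, between the roots of the fingers; the fingertips stand 97 mm ahead of it and the grasp point (between the pads) lies 78 mm ahead of it; z points along the fingers, y is the line along which they close (so a half turn about z gives the same grasp; the last joint's range is limited). The gripper opens to 94 mm and grips with 3 to 60 N. Pads are 16 mm wide; open, the fingers measure 119 mm over their backs; the gripper's body (75 mm by 177 mm) begins 78 mm behind the grasp point.
Start: joints at [-1.398, 0.3, 1.521, -0, 1.321, -0.067], TCP at [130.623, -534.254, 302.646] pointing down, gripper open.
Joint ranges: [-3.03, 3.03], [-0.79, 2.21], [0.23, 2.52], [-1.04, 4.18], [0, 3.07], [-2.55, 2.55]. Speed limits (rad/s): [2.22, 2.22, 2.57, 3.14, 3.14, 3.14].

### API

Orientations are given as [roll, pitch, yaw] about the fixed x, y, z axes, in that order (R = Rz(yaw) Ry(pitch) Rx(roll)).
In Python, from cell import * gives the robot as it stands.
- The arm moves only by the tool carry_out, never from a script. Its arguments are lists of equal length, an entry for each row: "slide": the shift along the world's x, y, z scaled (see below), a list of three; "dr": the turn, a rotation vector about the world's x, y, z scaled (see below), a list of three; "gripper": the opening in per cent of the stroke, from 0 (shut) to 100 (fully open). A call has 1 to 10 rows; each row is the pose to reach, as a shift and turn from the pose commanded when the call began, turning the shorter way round; what a row does not reach only later rows make up. The controller multiplies each number of a shift by 0.25 m and each number of a turn by 360 degrees. A row lasts 1/12 s, in which the tool goes at most 41.7 mm and 7.16 degrees, less where a joint would pass 70% of its speed; a pose out of reach is approached as far as the arm can. A call with a number of a shift or a turn outside -1 to 1 is refused whole. A call with a gripper value outside its range is refused whole. The fingers move at their own pace and stop on an object; "newtons" is the grip in N (left out, the last holds). Time passes only in rows, so rows that repeat a pose let the fingers close. It gives the time, the measured TCP pose, the force, the opening and the grip force at its end, in the units of the state.
- read_state(): the state, without advancing time (a new reading comes with each control period).
- camera(name): name is "scene" or "top" or "wrist"; returns the picture (420x560x3 uint8, red, green, blue); there is no depth.
- camera_model(name): a dict with "vfov" (degrees; the focal length in pixels is half the picture's height over the tangent of half this angle, whatever the lens; pixels are square), "cx", "cy" (the principal point, pixels), "R" (3x3) and "t" (3): a world point X has camera coordinates R X + t. Camera axes: x right, y down, z forward; pixel columns grow to the right and rows downward; lengths in mm; the calibration is good to about 2 mm. A picture is of the moment at which its call begins: read the wrist's pose just before it. camera_model takes no time and is no camera call; for the wrist camera it gives the pose at the moment of the call.
- sign_off(): hands the job in; it is judged then, once.
The state is a dict: "clock": time; "joints": joint angles; "qd": joint speeds; "effort": joint torques, N m; "eef_pos": TCP position; "eef_rot": TCP orientation; "wrist_force": force on the tool from outside, world axes, zero at the start; "moment": the same for the moment, N m; "finger_gap": finger opening in mm; "finger_force": force on a finger pad.
Only numpy, scipy, OpenCV 4.12 (cv2) and the standard library are available. Lean on these libraries where they do the work, as an engineer would, in place of code of your own. Each camera call takes 0.05 s, during which the arm holds its last target. There are 200 camera calls.

## Working session

There is one attempt and no reset: what is moved stays moved. The work goes in short steps, Python scripts to look and compute and a tool call to move; the robot and the scene stay as the last step left them, time stands still between calls to the robot, and variables do not carry over. Pictures are saved under pics/ and viewed, at most 10 in all, crops included, and the job is handed in when it is done.

Besides the shell and the picture viewer there is one more tool, called after "Call:" as name(argument=value, ...) on one line, values as JSON. carry_out: Moves the arm, as the interface text tells. Its arguments: {"type":"object","properties":{"slide":{"type":"array","items":{"type":"array","items":{"type":"number","minimum":-1,"maximum":1}}},"dr":{"type":"array","items":{"type":"array","items":{"type":"number","minimum":-1,"maximum":1}}},"gripper":{"type":"array","items":{"type":"number"}},"newtons":{"type":"number"}},"required":["slide","dr","gripper"]}

```bash
mkdir -p pics; python3 - <<'E'
from cell import *
import cv2,numpy as np
for n in("scene","top"):
    m=camera_model(n);print(n,{k:np.round(v,3).tolist() if not isinstance(v,str) else v for k,v in m.items()})
    cv2.imwrite(f"pics/{n}0.png",cv2.resize(camera(n)[:,:,::-1],(800,600),interpolation=cv2.INTER_CUBIC))
print(read_state())
E
```

```text
scene {'vfov': 53.829, 'cx': 277.097, 'cy': 209.243, 'R': [[0.36, 0.933, 0.014], [0.765, -0.287, -0.576], [-0.534, 0.218, -0.817]], 't': [-257.523, -325.59, 1420.865]}
top {'vfov': 42.178, 'cx': 276.423, 'cy': 202.624, 'R': [[-0.002, -1.0, 0.008], [-0.99, 0.001, -0.139], [0.139, -0.008, -0.99]], 't': [70.967, 513.849, 1591.313]}
{'clock': 0.1, 'joints': array([-1.39761999e+00,  3.00387363e-01,  1.52152891e+00,  3.42207399e-05,
        1.32070256e+00, -6.65803080e-02]), 'qd': array([-0.00015125, -0.00110484, -0.00085425,  0.00091848,  0.00050946,
       -0.0006254 ]), 'effort': array([-1.58883204e-04, -5.32648695e+01, -3.53288162e+01,  7.08965259e-02,
        2.35083851e-02, -3.63315735e-05]), 'eef_pos': array([ 130.59540887, -534.12558201,  302.15428209]), 'eef_rot': array([-3.14057096e+00, -1.01346502e-04,  2.39748103e-01]), 'wrist_force': array([-1.11086723, -0.50564092,  0.01199606]), 'moment': array([0.02915227, 0.04160421, 0.02976606]), 'finger_force': 0.0, 'finger_gap': 94.28608316338588}
```

View pics/top0.png

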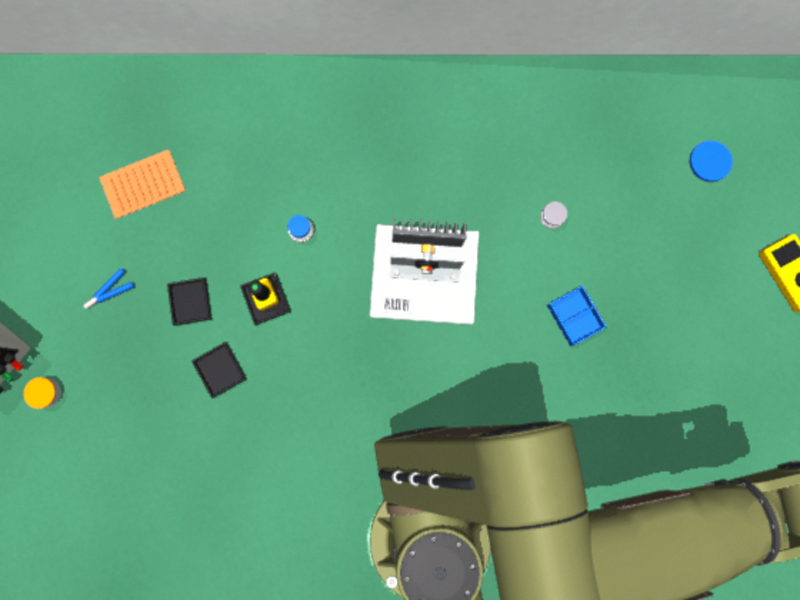

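View pics/scene0.png

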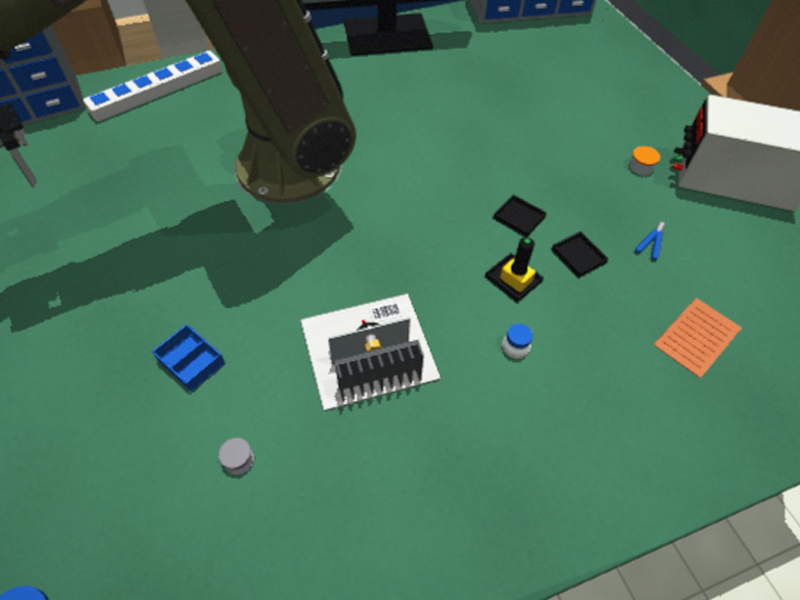

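The top view shows the fixture plate at about (425,273), the bin at (577,315), the reel at (554,214) and the jar at (300,228). Three trays could be taken for the cradle: (190,301), (219,369) and (265,298). The last is the farthest right and has the yellow reader in it, so I choose that one. The yellow thing at (785,270) is a multimeter, not the reader. Next is a close crop to check the choice, with measurements.

```bash
cat > h.py <<'E'
from cell import *
import cv2,numpy as np
def K(m):
    f=210/np.tan(np.radians(m["vfov"])/2); return f
def ray(m,uv,z):
    f=K(m);R=np.array(m["R"]);t=np.array(m["t"])
    d=R.T@np.array([(uv[0]-m["cx"])/f,(uv[1]-m["cy"])/f,1]);c=-R.T@t
    return c+d*(z-c[2])/d[2]
def proj(m,X):
    p=np.array(m["R"])@np.array(X)+np.array(m["t"]);f=K(m)
    return np.array([f*p[0]/p[2]+m["cx"],f*p[1]/p[2]+m["cy"]])
E
python3 - <<'E'
from h import *
m=camera_model("top");im=camera("top")
a=im[190:240,160:215];b=im[145:235,250:345]
a=cv2.resize(a,(396,360),interpolation=cv2.INTER_CUBIC);b=cv2.resize(b,(380,360),interpolation=cv2.INTER_CUBIC)
cv2.imwrite("pics/c1.png",np.hstack([a,b])[:,:,::-1])
hsv=cv2.cvtColor(im,cv2.COLOR_RGB2HSV)
white=((hsv[...,1]<40)&(hsv[...,2]>180)).astype(np.uint8);white[:140]=0;white[240:]=0;white[:,:240]=0;white[:,350:]=0
pts=cv2.findNonZero(white);r=cv2.minAreaRect(pts)
for p in cv2.boxPoints(r): print("plate",p,ray(m,p,8).round(1))
dark=(hsv[...,2]<70).astype(np.uint8)
yel=(cv2.inRange(hsv,(20,150,120),(35,255,255))>0).astype(np.uint8)
for n,mask,z in(("crad",dark|yel,16),("yel",yel,43)):
    mask=mask.copy();k=np.zeros_like(mask);k[185:235,160:213]=1
    cs,_=cv2.findContours(mask*k,0,1);c=max(cs,key=cv2.contourArea);r=cv2.minAreaRect(c)
    print(n,r,ray(m,r[0],z).round(1));B=np.array([ray(m,p,z) for p in cv2.boxPoints(r)])
    print(B.round(1).tolist())
for n,p,z in(("jar",(300,226),50),("reel",(554,213),36),("bin",(577,315),35)): print(n,ray(m,np.array(p)*.7,z).round())
print(camera_model("wrist"))
E
```

```text
plate [258.17258 221.58374] [460.  125.4   8. ]
plate [262.8071 156.7005] [660.5 111.7   8. ]
plate [335.5076 161.8934] [ 644.1 -111.8    8. ]
plate [330.87308 226.77664] [444.  -94.4   8. ]
crad ((185.53094482421875, 208.68040466308594), (29.077301025390625, 26.349061965942383), 68.96248626708984) [498.5 344.2  16. ]
[[525.4, 397.7, 16.0], [554.3, 324.0, 16.0], [471.6, 291.0, 16.0], [443.1, 364.3, 16.0]]
yel ((183.55670166015625, 205.25257873535156), (20.0023193359375, 15.839400291442871), 66.03751373291016) [505.2 346.   43. ]
[[523.0, 379.9, 43.0], [542.3, 337.4, 43.0], [487.5, 312.2, 43.0], [468.3, 354.6, 43.0]]
jar [646. 269.  50.]
reel [ 678. -268.   36.]
bin [ 460. -310.   35.]
{'vfov': 71.74520870573807, 'cx': 274.58025028846004, 'cy': 205.70851605095945, 'R': array([[ 2.36417231e-01, -9.71651374e-01, -7.07419138e-04],
       [-9.32145221e-01, -2.27010171e-01,  2.82084507e-01],
       [-2.74248391e-01, -6.60302209e-02, -9.59389301e-01]]), 't': array([-550.78335264,  -28.90410454,  392.4736987 ])}
```

View pics/c1.png

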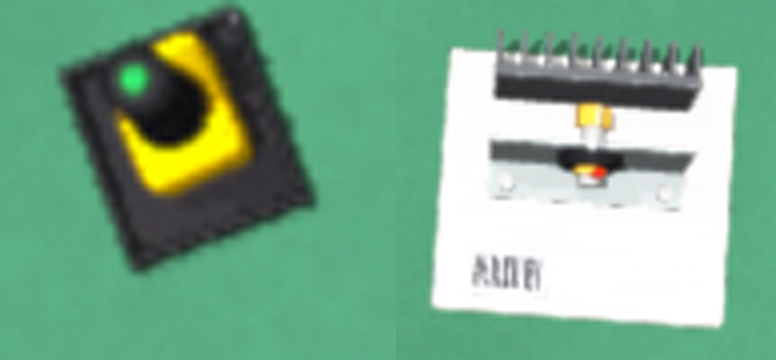

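The crop confirms it. The reader stands in the rightmost tray, with the handle LED at crop (132,77), and the label is at (507,272) on the fixture's front left. I'm moving the arm over now.

Call:
carry_out(slide=[[0.84,0.82,0],[0.84,0.82,0],[0.84,0.82,0],[0.84,0.82,0],[0.84,0.82,0],[0.84,0.82,0],[0.84,0.82,0],[0.84,0.82,0]], dr=[[0,0,0],[0,0,0],[0,0,0],[0,0,0],[0,0,0],[0,0,0],[0,0,0],[0,0,0]], gripper=[100,100,100,100,100,100,100,100])

```text
clock: 0.82
eef_pos: [344.0, -325.2, 302.7]
eef_rot: [-3.141, -0.001, 0.245]
wrist_force: [-0.5, -0.7, 0.4]
finger_gap: 94.1
finger_force: 0.0
```

Call:
carry_out(slide=[[0.24,0.92,0],[0.24,0.92,0],[0.24,0.92,0],[0.24,0.92,0],[0.24,0.92,0],[0.24,0.92,0]], dr=[[0,0,0],[0,0,0],[0,0,0],[0,0,0],[0,0,0],[0,0,0]], gripper=[100,100,100,100,100,100])

```text
clock: 1.32
eef_pos: [400.6, -96.7, 302.7]
eef_rot: [-3.141, -0.0, 0.241]
wrist_force: [-0.3, -0.5, -0.4]
finger_gap: 93.9
finger_force: 0.0
```

Call:
carry_out(slide=[[0.16,0.92,0],[0.16,0.92,0],[0.16,0.92,0],[0.16,0.92,0],[0.16,0.92,0],[0.16,0.92,0]], dr=[[0,0,0],[0,0,0],[0,0,0],[0,0,0],[0,0,0],[0,0,0]], gripper=[100,100,100,100,100,100])

```text
clock: 1.82
eef_pos: [440.6, 133.8, 302.6]
eef_rot: [-3.141, -0.0, 0.241]
wrist_force: [0.7, -0.0, -0.5]
finger_gap: 94.0
finger_force: 0.0
```

Call:
carry_out(slide=[[0.0,0.72,0],[0.0,0.72,0],[0.0,0.72,0],[0.0,0.72,0],[0.0,0.72,0],[0.0,0.72,0],[0.0,0.72,0],[0.0,0.72,0]], dr=[[0,0,0],[0,0,0],[0,0,0],[0,0,0],[0,0,0],[0,0,0],[0,0,0],[0,0,0]], gripper=[100,100,100,100,100,100,100,100])

```text
clock: 2.48
eef_pos: [440.9, 309.5, 302.5]
eef_rot: [3.141, 0.0, 0.239]
wrist_force: [0.0, -0.2, -0.6]
finger_gap: 93.9
finger_force: 0.0
```

```bash
python3 - <<'E'
from h import *
s=read_state();print(s["clock"],s["eef_pos"],s["eef_rot"],s["joints"].round(2))
m=camera_model("wrist");im=camera("wrist")
cv2.imwrite("pics/w1.png",im[:,:,::-1])
import pickle;pickle.dump((m,im),open("w1.pkl","wb"))
M=camera_model("top");print("LED",ray(M,(178.3,200.7),125))
for z in(5,65,123):print(z,proj(m,(498.5,344,z)).round(),)
E
```

```text
2.4833 [440.85833408 309.50516366 302.53355724] [3.14124927e+00 3.61766592e-04 2.38904607e-01] [ 0.54  0.27  1.55 -0.    1.31  1.88]
LED [507.05446122 347.6938735  125.        ]
5 [258. 135.]
65 [255. 138.]
123 [251. 142.]
```

View pics/w1.png

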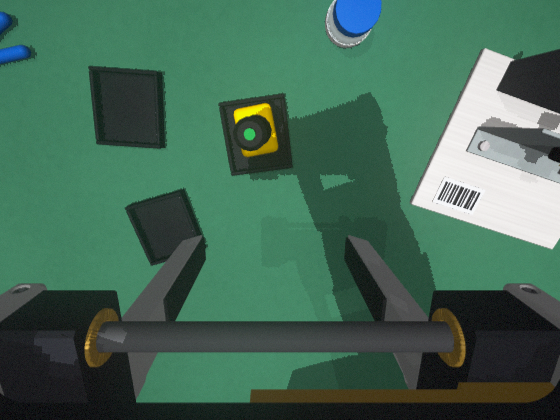

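The wrist view shows the reader's handle top at (250,133), the cradle rim corners at about (220,103), (284,94), (292,165) and (234,174), and the label centre at about (458,194).

```bash
python3 - <<'E'
from h import *
import pickle;m,im=pickle.load(open("w1.pkl","rb"))
hsv=cv2.cvtColor(im,cv2.COLOR_RGB2HSV)
g=cv2.inRange(hsv[120:145,235:265],(50,150,100),(75,255,255));x,y,*_=cv2.boundingRect(g);M=cv2.moments(g,True)
g0=(235+M["m10"]/M["m00"],120+M["m01"]/M["m00"]);print("LED",g0,ray(m,g0,127).round(1), ray(m,g0,123).round(1))
q=np.array([ray(m,p,16) for p in((220,103),(284,94),(292,165),(234,174))]);print(q.round(1),q.mean(0))
yel=cv2.inRange(hsv,(18,120,90),(35,255,255));yel[:, :200]=0;yel[200:]=0;yel[:,320:]=0
r=cv2.minAreaRect(cv2.findNonZero(yel));print(r,ray(m,r[0],43),np.array([ray(m,p,43) for p in cv2.boxPoints(r)]).round(1))
for p in((446,178),(482,189),(471,213),(435,202)):pass
print("label",ray(m,(458,194),9).round(1))
for p in((485,49),(412,204),(552,248)):print("plate",ray(m,p,8).round(1))
E
```

```text
LED (249.15740740740742, 133.7037037037037) [505.2 346.4 127. ] [504.9 346.7 123. ]
[[525.  395.9  16. ]
 [552.9 323.9  16. ]
 [473.3 293.3  16. ]
 [444.7 362.7  16. ]] [498.96429087 343.95661855  16.        ]
((255.423095703125, 129.61538696289062), (49.61738204956055, 38.242645263671875), 78.69007110595703) [506.0649508  346.50034915  43.        ] [[521.6 377.   43. ]
 [539.1 338.1  43. ]
 [490.  314.8  43. ]
 [471.2 355.4  43. ]]
label [487.1  67.9   9. ]
plate [656.5 107.9   8. ]
plate [459.4 121.9   8. ]
plate [445.2 -94.1   8. ]
```

Call:
carry_out(slide=[[0.258,0.148,0],[0.258,0.148,0],[0.258,0.148,0],[0.258,0.148,-0.1],[0.258,0.148,-0.25],[0.258,0.148,-0.4],[0.258,0.148,-0.526],[0.258,0.148,-0.526],[0.258,0.148,-0.526]], dr=[[0,0,0],[0,0,0],[0,0,0],[0,0,0],[0,0,0],[0,0,0],[0,0,0],[0,0,0],[0,0,0]], gripper=[100,100,100,100,100,100,100,100,100])

```text
clock: 3.28
eef_pos: [505.2, 346.6, 171.2]
eef_rot: [3.141, 0.002, 0.239]
wrist_force: [0.2, 0.1, 1.3]
finger_gap: 93.7
finger_force: 0.0
```

Call:
carry_out(slide=[[0,0,0],[0,0,0],[0,0,0],[0,0,0],[0,0,0],[0,0,0],[0,0,0],[0,0,0],[0,0,0],[0,0,0]], dr=[[0,0,0],[0,0,0],[0,0,0],[0,0,0],[0,0,0],[0,0,0],[0,0,0],[0,0,0],[0,0,0],[0,0,0]], gripper=[60,50,40,35,30,20,10,10,10,10], newtons=25)

```text
clock: 4.12
eef_pos: [505.1, 347.7, 171.1]
eef_rot: [3.142, 0.0, 0.24]
wrist_force: [0.4, 0.0, -0.9]
finger_gap: 30.6
finger_force: 0.0
```

Call:
carry_out(slide=[[0,0,0],[0,0,0],[0,0,0],[0,0,0],[0,0,0]], dr=[[0,0,0],[0,0,0],[0,0,0],[0,0,0],[0,0,0]], gripper=[10,10,10,10,10])

```text
clock: 4.53
eef_pos: [505.1, 347.7, 171.1]
eef_rot: [3.142, 0.0, 0.24]
wrist_force: [-0.1, 1.3, 0.1]
finger_gap: 29.9
finger_force: 25.0
```

Call:
carry_out(slide=[[0,0,0.06],[0,0,0.13],[0,0,0.2],[0,0,0.256],[0,0,0.256],[0,0,0.256]], dr=[[0,0,0],[0,0,0],[0,0,0],[0,0,0],[0,0,0],[0,0,0]], gripper=[10,10,10,10,10,10])

```text
clock: 5.03
eef_pos: [505.1, 347.8, 235.2]
eef_rot: [-3.141, -0.001, 0.24]
wrist_force: [-0.2, 0.3, -0.8]
finger_gap: 29.5
finger_force: 25.0
```

Call:
carry_out(slide=[[-0.005,-0.05,0],[-0.01,-0.15,0],[-0.015,-0.26,0],[-0.02,-0.37,0],[-0.03,-0.48,0],[-0.036,-0.56,0]], dr=[[0,0,0],[0,0,0],[0,0,0],[0,0,0],[0,0,0],[0,0,0]], gripper=[10,10,10,10,10,10])

```text
clock: 5.53
eef_pos: [495.4, 205.8, 233.6]
eef_rot: [3.141, 0.002, 0.239]
wrist_force: [-0.1, 0.4, -1.4]
finger_gap: 29.2
finger_force: 25.0
```

Call:
carry_out(slide=[[-0.005,-0.11,0],[-0.01,-0.22,0],[-0.02,-0.33,0],[-0.03,-0.43,0],[-0.036,-0.5,0],[-0.036,-0.54,0],[-0.036,-0.559,0],[-0.036,-0.559,0],[-0.036,-0.559,0],[-0.036,-0.559,0]], dr=[[0,0,0],[0,0,0],[0,0,0],[0,0,0],[0,0,0],[0,0,0],[0,0,0],[0,0,0],[0,0,0],[0,0,0]], gripper=[10,10,10,10,10,10,10,10,10,10])

```text
clock: 6.37
eef_pos: [487.2, 68.8, 234.9]
eef_rot: [-3.141, 0.0, 0.241]
wrist_force: [0.6, -0.2, -0.9]
finger_gap: 29.4
finger_force: 25.0
```

```bash
python3 - <<'E'
from h import *
s=read_state();print(s["clock"],s["eef_pos"],s["eef_rot"],s["finger_force"])
m=camera_model("wrist");im=camera("wrist");ms=camera_model("scene");sc=camera("scene")
import pickle;pickle.dump((m,im,ms,sc),open("w2.pkl","wb"))
p=proj(ms,(487,68,69)).astype(int);print(p)
c=cv2.resize(sc[p[1]-75:p[1]+75,p[0]-55:p[0]+55],(400,545),interpolation=cv2.INTER_CUBIC)
w=cv2.resize(im,(400,300));w=np.vstack([w,np.zeros((245,400,3),np.uint8)])
cv2.imwrite("pics/w2.png",np.hstack([c,w])[:,:,::-1])
E
```

```text
6.3667 [487.16123305  68.7963814  234.91165124] [-3.14142332e+00  2.91573329e-04  2.40636571e-01] 24.998767669312656
[270 204]
```

View pics/w2.png

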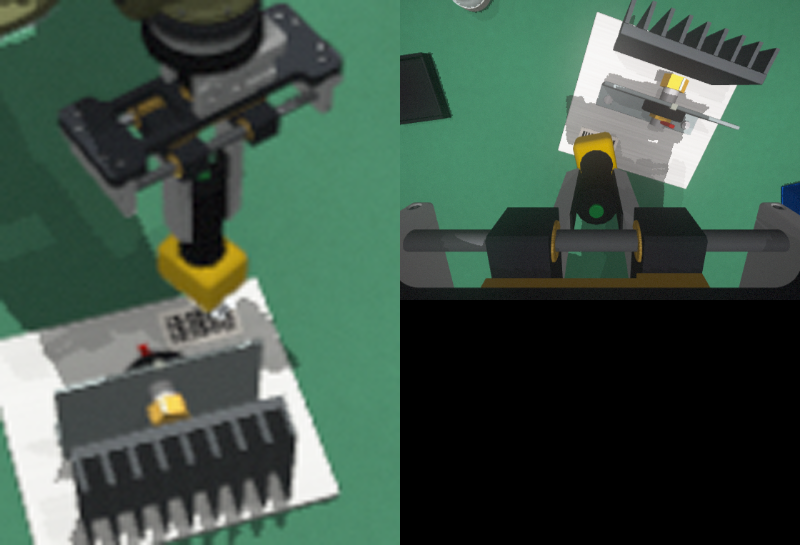

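The scene crop shows the reader held upright over the barcode label, with its head at (203,265) and the label at (205,322). I'm holding for about 2.1 s.

Call:
carry_out(slide=[[0,0,0],[0,0,0],[0,0,0],[0,0,0],[0,0,0],[0,0,0],[0,0,0],[0,0,0],[0,0,0],[0,0,0]], dr=[[0,0,0],[0,0,0],[0,0,0],[0,0,0],[0,0,0],[0,0,0],[0,0,0],[0,0,0],[0,0,0],[0,0,0]], gripper=[10,10,10,10,10,10,10,10,10,10])

```text
clock: 7.3
eef_pos: [487.1, 68.0, 235.1]
eef_rot: [-3.142, 0.0, 0.24]
wrist_force: [1.0, -0.4, -2.0]
finger_gap: 29.7
finger_force: 25.0
```

Call:
carry_out(slide=[[0,0,0],[0,0,0],[0,0,0],[0,0,0],[0,0,0],[0,0,0],[0,0,0],[0,0,0],[0,0,0],[0,0,0]], dr=[[0,0,0],[0,0,0],[0,0,0],[0,0,0],[0,0,0],[0,0,0],[0,0,0],[0,0,0],[0,0,0],[0,0,0]], gripper=[10,10,10,10,10,10,10,10,10,10])

```text
clock: 8.13
eef_pos: [487.1, 68.0, 235.2]
eef_rot: [3.142, -0.0, 0.24]
wrist_force: [-0.7, 0.6, -1.1]
finger_gap: 29.3
finger_force: 25.0
```

Call:
carry_out(slide=[[0,0,0],[0,0,0],[0,0,0],[0,0,0],[0,0,0],[0,0,0]], dr=[[0,0,0],[0,0,0],[0,0,0],[0,0,0],[0,0,0],[0,0,0]], gripper=[10,10,10,10,10,10])

```text
clock: 8.63
eef_pos: [487.1, 68.0, 235.1]
eef_rot: [3.142, 0.0, 0.24]
wrist_force: [-0.3, 0.2, -0.2]
finger_gap: 29.5
finger_force: 25.0
```

```bash
python3 - <<'E'
from h import *
s=read_state();print(s["clock"],s["eef_pos"],s["finger_force"],s["finger_gap"])
# target fixture poses
o=np.array([562.2,7]);a=-.075
R=lambda v:o+[v[0]*np.cos(a)-v[1]*np.sin(a),v[0]*np.sin(a)+v[1]*np.cos(a)]
print("label",R((-80,55)),"head",R((30,0)),[R(p) for p in((90,110),(-110,110),(-110,-110))])
E
```

```text
8.6333 [487.12212718  67.98666077 235.14604188] 24.998775457497686 29.473105897698264
label [486.54602845  67.83976158] head [592.11566454   4.75210878] [array([660.18926143, 109.94709634]), array([460.75149781, 124.93303779]), array([444.26696221, -94.44850219])]
```

Call:
carry_out(slide=[[0.005,0.05,0],[0.01,0.15,0],[0.015,0.26,0],[0.02,0.37,0],[0.02,0.48,0],[0.026,0.56,0]], dr=[[0,0,0],[0,0,0],[0,0,0],[0,0,0],[0,0,0],[0,0,0]], gripper=[10,10,10,10,10,10])

```text
clock: 9.13
eef_pos: [493.3, 209.9, 235.1]
eef_rot: [-3.141, -0.0, 0.241]
wrist_force: [-0.6, 0.5, -0.5]
finger_gap: 29.5
finger_force: 25.0
```

Call:
carry_out(slide=[[0.005,0.11,0],[0.01,0.22,0],[0.02,0.33,0],[0.026,0.42,0],[0.026,0.49,0],[0.026,0.53,0],[0.026,0.546,0],[0.026,0.546,0],[0.026,0.546,0],[0.026,0.546,0]], dr=[[0,0,0],[0,0,0],[0,0,0],[0,0,0],[0,0,0],[0,0,0],[0,0,0],[0,0,0],[0,0,0],[0,0,0]], gripper=[10,10,10,10,10,10,10,10,10,10])

```text
clock: 9.97
eef_pos: [500.3, 343.6, 235.2]
eef_rot: [3.141, 0.0, 0.239]
wrist_force: [-0.3, -1.0, -0.8]
finger_gap: 29.4
finger_force: 25.0
```

Call:
carry_out(slide=[[0,0,-0.06],[0,0,-0.12],[0,0,-0.17],[0,0,-0.2],[0,0,-0.22],[0,0,-0.235],[0,0,-0.247],[0,0,-0.255],[0,0,-0.255],[0,0,-0.255]], dr=[[0,0,0],[0,0,0],[0,0,0],[0,0,0],[0,0,0],[0,0,0],[0,0,0],[0,0,0],[0,0,0],[0,0,0]], gripper=[10,10,10,10,10,10,10,10,10,10])

```text
clock: 10.8
eef_pos: [500.2, 344.6, 171.7]
eef_rot: [-3.141, -0.0, 0.24]
wrist_force: [-0.3, -0.6, -0.9]
finger_gap: 29.7
finger_force: 25.0
```

Call:
carry_out(slide=[[0,0,-0.002],[0,0,-0.002],[0,0,-0.002],[0,0,-0.002],[0,0,-0.002],[0,0,-0.002],[0,0,-0.002],[0,0,-0.002],[0,0,-0.002],[0,0,-0.002]], dr=[[0,0,0],[0,0,0],[0,0,0],[0,0,0],[0,0,0],[0,0,0],[0,0,0],[0,0,0],[0,0,0],[0,0,0]], gripper=[10,10,33,36,40,50,60,80,100,100])

```text
clock: 11.63
eef_pos: [500.1, 344.5, 170.9]
eef_rot: [-3.142, -0.0, 0.24]
wrist_force: [0.3, -0.0, -0.2]
finger_gap: 67.6
finger_force: 0.0
```

Call:
carry_out(slide=[[0,0,0],[0,0,0],[0,0,0],[0,0,0],[0,0,0.05],[0,0,0.15],[0,0,0.3],[0,0,0.45],[0,0,0.55],[0,0,0.55]], dr=[[0,0,0],[0,0,0],[0,0,0],[0,0,0],[0,0,0],[0,0,0],[0,0,0],[0,0,0],[0,0,0],[0,0,0]], gripper=[100,100,100,100,100,100,100,100,100,100])

```text
clock: 12.47
eef_pos: [500.8, 344.9, 315.7]
eef_rot: [-3.139, -0.009, 0.24]
wrist_force: [0.1, 0.1, 0.1]
finger_gap: 93.6
finger_force: 0.0
```

Call:
carry_out(slide=[[0.01,-0.1,0],[0.02,-0.25,0],[0.03,-0.4,0],[0.04,-0.55,0],[0.06,-0.66,0],[0.06,-0.66,0]], dr=[[0,0,-0.01],[0,0,-0.02],[0,0,-0.03],[0,0,-0.04],[0,0,-0.0502],[0,0,-0.0502]], gripper=[100,100,100,100,100,100])

```text
clock: 12.97
eef_pos: [515.6, 175.5, 308.9]
eef_rot: [3.141, -0.0, -0.083]
wrist_force: [-0.6, 0.9, 0.2]
finger_gap: 93.7
finger_force: 0.0
```

Call:
carry_out(slide=[[0.02,-0.12,0],[0.04,-0.24,0],[0.06,-0.38,-0.05],[0.07,-0.5,-0.1],[0.07,-0.6,-0.15],[0.07,-0.66,-0.2],[0.07,-0.68,-0.2],[0.07,-0.68,-0.2],[0.07,-0.68,-0.2],[0.07,-0.68,-0.2]], dr=[[0,0,0],[0,0,0],[0,0,0],[0,0,0],[0,0,0],[0,0,0],[0,0,0],[0,0,0],[0,0,0],[0,0,0]], gripper=[100,100,100,100,100,100,100,100,100,100])

```text
clock: 13.8
eef_pos: [532.9, 10.6, 259.3]
eef_rot: [-3.141, -0.001, -0.074]
wrist_force: [0.3, 0.5, -0.6]
finger_gap: 93.8
finger_force: 0.0
```

```bash
python3 - <<'E'
from h import *
s=read_state();print(s["clock"],s["eef_pos"],s["eef_rot"],s["joints"].round(2))
m=camera_model("wrist");im=camera("wrist");mt=camera_model("top");tp=camera("top");ms=camera_model("scene");sc=camera("scene")
import pickle;pickle.dump((m,im,mt,tp,ms,sc),open("w3.pkl","wb"))
p=proj(m,(592,5,75)).astype(int);print(p)
def crop(i,p,h,s): 
    x,y=np.maximum(p-h,0).astype(int);return cv2.resize(i[y:y+2*h,x:x+2*h],(s,s),interpolation=cv2.INTER_CUBIC)
a=crop(im,p,60,400)
b=crop(sc,proj(ms,(575,6,75)),30,200);c=crop(sc,proj(ms,(500,345,40)),40,200);d=crop(tp,proj(mt,(500,345,40)),30,200)
o=np.hstack([a,np.vstack([b,c]),np.vstack([d,np.zeros_like(d)])])
cv2.imwrite("pics/w3.png",o[:,:,::-1])
E
```

```text
13.8 [532.85997825  10.58840912 259.34070578] [-3.14140689e+00 -1.28279833e-03 -7.43953222e-02] [-0.05  0.3   1.62  0.    1.22  1.6 ]
[274 147]
```

View pics/w3.png

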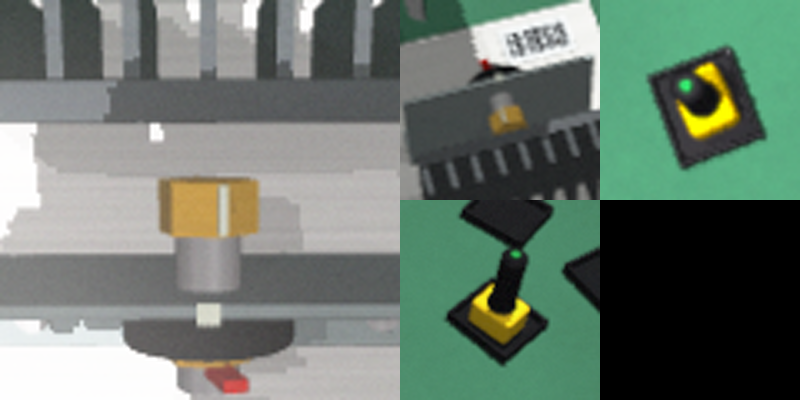

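The crop shows the hex head at columns 160–258 with its white dash at column 223, and the shank centred at 208.5. The bolt therefore leans about +0.29 rad. The reader stands upright in its cradle in both outside views.

```bash
python3 - <<'E'
from h import *
import pickle;m=pickle.load(open("w3.pkl","rb"))[0]
p=proj(m,(592,5,75)).astype(int);C=lambda u,v:(p[0]-60+u*.3,p[1]-60+v*.3)
a=ray(m,C(223,185),88);b=ray(m,C(223,236),88);print("dash",a.round(1),b.round(1),(a+b)/2)
print("shank",ray(m,C(208.5,240),75+9).round(1),"heat sink/bracket top edges",ray(m,C(205,122),102).round(1),ray(m,C(205,253),102).round(1))
print("L/R",ray(m,C(160,205),78).round(1),ray(m,C(258,205),72).round(1),"mark",ray(m,C(208,314),100).round(1))
E
```

```text
dash [597.   -0.8  88. ] [5.84e+02 1.00e-01 8.80e+01] [ 5.90473075e+02 -3.13415822e-01  8.80000000e+01]
shank [582.7   4.   84. ] heat sink/bracket top edges [612.9   2.7 102. ] [581.9   5.  102. ]
L/R [592.3  16.3  78. ] [589.7 -10.2  72. ] mark [566.1   5.4 100. ]
```

Call:
carry_out(slide=[[0.11,-0.09,0],[0.2,-0.16,0],[0.22,-0.186,-0.06],[0.22,-0.186,-0.14],[0.22,-0.186,-0.166],[0.22,-0.186,-0.166],[0.22,-0.186,-0.166],[0.22,-0.186,-0.166]], dr=[[0.015,-0.0011,0],[0.03,-0.0022,0],[0.0429,-0.0032,0],[0.0429,-0.0032,0],[0.0429,-0.0032,0],[0.0429,-0.0032,0],[0.0429,-0.0032,0],[0.0429,-0.0032,0]], gripper=[60,60,60,60,60,60,60,60])

```text
clock: 14.62
eef_pos: [587.9, -36.3, 218.3]
eef_rot: [-2.872, -0.001, -0.074]
wrist_force: [0.3, 0.0, 0.0]
finger_gap: 56.4
finger_force: 0.0
```

```bash
cat > t.py <<'E'
from h import *
from scipy.spatial.transform import Rotation as Ro
s=read_state();R=Ro.from_euler("xyz",s["eef_rot"]).as_matrix();p=s["eef_pos"]
a=-.075;F=Ro.from_euler("z",a).as_matrix();H=np.array([591,3.3,75]);H0=H
g=p+78*R[:,2];T=F.T@R
print(s["clock"],"tcp",p.round(1),"grasp in fixture rel head",(F.T@(g-H)).round(1),"tilt",np.arctan2(T[1,2],-T[2,2]).round(3),"pitch",T[0,2].round(3),"yaw",s["eef_rot"][2].round(3),"gap",s["finger_gap"].round(2),s["finger_force"],s["wrist_force"].round(1),s["moment"].round(2))
E
python3 t.py
```

```text
Traceback (most recent call last):
  File "t.py", line 6, in <module>
    print(s["clock"],"tcp",p.round(1),"grasp in fixture rel head",(F.T@(g-H)).round(1),"tilt",np.arctan2(T[1,2],-T[2,2]).round(3),"pitch",T[0,2].round(3),"yaw",s["eef_rot"][2].round(3),"gap",s["finger_gap"].round(2),s["finger_force"],s["wrist_force"].round(1),s["moment"].round(2))
                                                                                                                                                                                               ^^^^^^^^^^^^^^^^^^^^^
AttributeError: 'float' object has no attribute 'round'
```

Pose is as planned, so I'll descend along the tool axis.

Call:
carry_out(slide=[[0.001,0.015,-0.055],[0.002,0.03,-0.11],[0.003,0.045,-0.16],[0.004,0.058,-0.21],[0.005,0.068,-0.245],[0.0056,0.075,-0.27],[0.0056,0.075,-0.27],[0.0056,0.075,-0.27]], dr=[[0,0,0],[0,0,0],[0,0,0],[0,0,0],[0,0,0],[0,0,0],[0,0,0],[0,0,0]], gripper=[60,60,60,60,60,60,60,60])

```text
clock: 15.28
eef_pos: [589.2, -18.2, 149.7]
eef_rot: [-2.871, 0.0, -0.075]
wrist_force: [-0.4, -0.2, 0.8]
finger_gap: 56.3
finger_force: 0.0
```

```bash
sed -i 's/s\["finger_gap"\].round(2)/round(s["finger_gap"],2)/' t.py; python3 t.py; python3 - <<'E'
from h import *
im=camera("wrist");cv2.imwrite("pics/w4.png",im[:300,80:480,::-1])
E
```

```text
15.2833 tcp [589.2 -18.2 149.7] grasp in fixture rel head [-0.2 -0.8 -0.5] tilt 0.27 pitch -0.0 yaw -0.075 gap 56.3 0.0 [-0.4 -0.2  0.8] [-0.12 -0.    0.01]
```

View pics/w4.png

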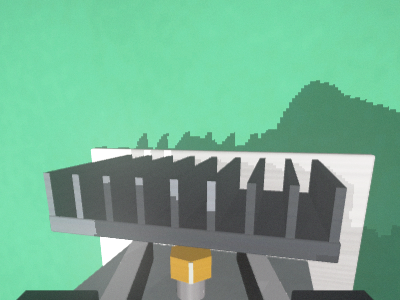

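Fingers straddle the brass head (171–212, 245–280) evenly. The dash sits at the head's centre (190), so the tool tilt matches the bolt. Closing.

Call:
carry_out(slide=[[0,0,0],[0,0,0],[0,0,0],[0,0,0],[0,0,0],[0,0,0],[0,0,0],[0,0,0],[0,0,0],[0,0,0]], dr=[[0,0,0],[0,0,0],[0,0,0],[0,0,0],[0,0,0],[0,0,0],[0,0,0],[0,0,0],[0,0,0],[0,0,0]], gripper=[40,35,30,20,10,5,5,5,5,5], newtons=40)

```text
clock: 16.17
eef_pos: [589.3, -16.2, 150.1]
eef_rot: [-2.868, 0.0, -0.075]
wrist_force: [1.0, 17.7, 4.2]
finger_gap: 23.9
finger_force: 40.0
```

```bash
python3 t.py
```

```text
16.1667 tcp [589.3 -16.2 150.1] grasp in fixture rel head [-0.3  1.6  0. ] tilt 0.274 pitch -0.0 yaw -0.075 gap 23.88 39.99977144150762 [ 1.  17.7  4.2] [ 3.12 -0.21 -0.  ]
```

Gap is 23.9 mm, so the pads lie flush on the flats. Now I'll turn back to upright about the head centre, removing the small sideways push.

Call:
carry_out(slide=[[0.0007,0.0093,0.0025],[0.0013,0.0186,0.0047],[0.002,0.0279,0.0066],[0.0026,0.0372,0.0083],[0.0033,0.0465,0.0098],[0.0039,0.0558,0.011],[0.0046,0.0651,0.0118],[0.0052,0.0744,0.0125],[0.0058,0.0837,0.0129],[0.0065,0.093,0.013]], dr=[[-0.0043,0.0003,0],[-0.0086,0.0006,0],[-0.0129,0.001,0],[-0.0172,0.0013,0],[-0.0215,0.0016,0],[-0.0257,0.0019,0],[-0.03,0.0022,0],[-0.0343,0.0026,0],[-0.0386,0.0029,0],[-0.0429,0.0032,0]], gripper=[5,5,5,5,5,5,5,5,5,5])

```text
clock: 17.0
eef_pos: [590.8, 5.1, 153.0]
eef_rot: [3.14, -0.001, -0.076]
wrist_force: [-0.4, -1.6, 0.6]
finger_gap: 23.9
finger_force: 40.0
```

Call:
carry_out(slide=[[0,0,0],[0,0,0],[0,0,0],[0,0,0],[0,0,0],[0,0,0]], dr=[[0,0,0],[0,0,0],[0,0,0],[0,0,0],[0,0,0],[0,0,0]], gripper=[5,5,5,5,5,5])

```text
clock: 17.5
eef_pos: [590.8, 4.9, 153.0]
eef_rot: [-3.14, -0.001, -0.076]
wrist_force: [-1.3, 0.5, 5.4]
finger_gap: 23.6
finger_force: 40.0
```

```bash
python3 t.py; python3 - <<'E'
from h import *
ms=camera_model("scene");sc=camera("scene");im=camera("wrist");mt=camera_model("top");tp=camera("top")
def crop(i,p,h,s): 
    x,y=np.maximum(p-h,0).astype(int);return cv2.resize(i[y:y+2*h,x:x+2*h],(s,s),interpolation=cv2.INTER_CUBIC)
b=crop(sc,proj(ms,(560,6,85)),40,300);c=crop(sc,proj(ms,(500,345,50)),40,200)
e=np.zeros((300,800,3),np.uint8);e[:,:300]=b;e[:200,300:500]=c;e[:,500:]=crop(im,np.array([274,240]),60,300)
cv2.imwrite("pics/w5.png",e[:,:,::-1])
E
```

```text
17.5 tcp [590.8   4.9 153. ] grasp in fixture rel head [-0.3  1.7  0. ] tilt 0.001 pitch 0.001 yaw -0.076 gap 23.59 40.0014318554895 [-1.3  0.5  5.4] [0.14 0.15 0.04]
```

View pics/w5.png

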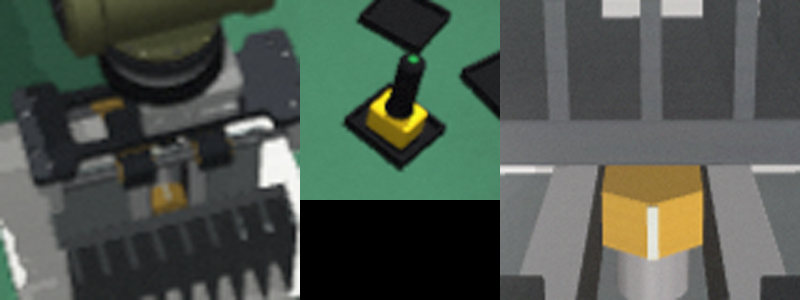

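The head is gripped flush, with its dash at column 653 centred between the flats (602–704). The tool tilt is 0.001 rad, so the bolt is straight, and the reader stands upright in its cradle. Handing in.

```bash
python3 -c "
from cell import *
print(sign_off())"
```

```text
the job is handed in; nothing more can be done
None
```

The job is handed in, but no verdict came back: the reader was held over the label for over two seconds and stands upright in its cradle, let go, and the bolt is held straight in the fingers (tool tilt 0.001 rad, 40 N grip).

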